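# Roll a glass lamp into the test cradle and shut the keeper

### The job

The white tubular lamp lying on the bench is thin glass: without picking it up, roll it gently along the bench, up the low ramp and over the sill into the aluminium test cradle, so that it lies down in the seat between sill and backrest, with neither end hanging out by more than a centimetre. Then swing the cradle's hinged steel keeper bar fully down over the lamp. Never let more than about 15 newtons press on the lamp, do not send it off at speed, and leave the other things on the bench where they are.

Things in the scene. Friction and masses are not known exactly. Their poses are not given: they have to be found in the camera images.
- lamp: white glass tube lamp, aluminium end caps, 160 mm long, 60 mm across, about 0.25 kg, free to roll. Origin at its centre; x is the cylinder's axis, y and z turn as it rolls. It starts 140 to 220 mm from the seat, up to 0.12 rad askew; two fingers pushing abreast square it on the ramp. A level push at or below mid-height takes a few newtons; fingertips on its upper flank wedge it against the bench.
- cradle: fixed aluminium test cradle, 220 mm long (its x axis, parallel to the seated lamp). Origin on the bench under the middle of the seat, z up, y from ramp to backrest. The ramp climbs from the bench at y = -79 mm to 5 mm high at y = -25 mm; the 5 mm sill ends at y = -20 mm. The rubber-faced backrest, 46 mm high, has its face at y = 31.5 mm. Ends are open.
- seat (a point): centre of the seated lamp: 30 mm above the bench over the cradle's origin; axes as the cradle's. The seat is flat and at bench level, so that the lamp, once past the sill, drops 5 mm into it and lies with 3 to 5 mm of play between sill and backrest.
- keeper_hinge (a point): middle of the keeper's hinge axis (along the cradle's x), at y = 60.5 mm, z = 74 mm in the cradle's frame, between two posts 86 mm high behind the backrest; axes as the cradle's.
- keeper_tip (a point): centre of the keeper's cross piece (60 mm along x, 18 mm wide, 8 mm thick) at its free end, 93.5 mm from the hinge axis; the bar behind it is 26 mm wide and 8 mm thick, centred on the hinge axis. A rubber pad below the bar clears the seated lamp by 4 mm when the keeper is shut.
- keeper (a joint): angle of the steel keeper bar (rad): 0 fully down on its own stop, level over the seat, pointing from the hinge to the ramp side; about 1.57 upright; up to 2.1 leaning back. It starts at 1.45 to 2.0. Its hinge is stiff, so it stays where it is left; about 2 N at the tip moves it either way.
- tape: roll of amber adhesive tape standing flat, 96 mm across, 45 mm high, origin under its centre; a bystander beyond the cradle.
- driver: screwdriver lying on the bench; a bystander beyond the lamp's lane.
- battery: blue battery pack, 75 x 125 x 32 mm, origin under its centre; a bystander.
- panels: stack of LED reflector panels, 100 x 130 x 49 mm, origin under its centre; a bystander to the right of the lamp.
Not all that is in view belongs to the job. There is more than one size of the lamp; the job needs the middle-sized.

How it is judged:
By the outcome, as a careful person would: the job done as asked, in the order asked, and still so for the second after the job is handed in, with the robot touching nothing.
It also fails if it takes over 58 s, if anything falls off the work surface, if the arm or the gripper's body presses on something with over 40 N, if the wrist force passes 120 N, or if a joint passes its speed limit or range.

### The arm

A 6-joint arm with a two-finger parallel gripper is mounted at the origin on the work surface. World frame = base frame: x ahead of the robot, y to its left, z up, the work surface at z = 0. Lengths are in m, angles in degrees, forces in N, time in s.
With the tool pointing down it reaches from about 0.4 to 0.825 m from the base axis. Payload 7 kg.
Tool frame: the origin (TCP) lies on the centre line of the jaws, within the pads' length; the fingertips stand r.nose_length ahead of it and the grasp point (between the pads) lies 2 mm behind it (r.nose_length is the distance from the TCP to the fingertips, in m); z points along the fingers, y is the direction in which the jaws open and shut (so a half turn about z gives the same grasp; the last joint's range is limited). The gripper opens to 88 mm and grips with 3 to 60 N. Pads are 19 mm wide; open, the fingers measure 130 mm over their backs; the gripper's body (78 mm by 193 mm) begins 47 mm behind the grasp point.
Start: joints at [80.22, 20.546, 0.682, 0, -70.136, -16.507], TCP at [0.299, 0.605, 0.216] pointing down, gripper open.
Joint ranges: [-176.03, 176.03], [-82.01, 121.73], [-58.28, 71.71], [-173.87, 95.51], [-174.79, -0.11], [-173.66, 173.66]. Speed limits (degrees/s): [136.94, 136.94, 172.46, 180, 180, 180].

### API

Orientations are given as [roll, pitch, yaw] about the fixed x, y, z axes, in that order (R = Rz(yaw) Ry(pitch) Rx(roll)).
In Python, from plant import r gives the robot as it stands.
- The arm moves only by the tool apply_moves, never from a script. Its argument "targets" is a list of rows, each a list of 3 entries, a list of its own where there are three numbers: the shift along the tool's x, y, z scaled (see below), then the turn, a rotation vector about the tool's x, y, z scaled (see below), then the finger opening in mm, from 0 to 87.6. A call has 1 to 5 rows; each row shifts and turns the pose as measured when the row begins, along the tool's axes as they then stand; what a row does not reach is not made up. The controller multiplies each number of a shift by 0.04 m and each number of a turn by 8 degrees. A row lasts 1/10 s, in which the tool goes at most 50 mm and 8.59 degrees, less where a joint would pass 70% of its speed; a pose out of reach is approached as far as the arm can. A call with a number of a shift or a turn outside -1 to 1 is refused whole. A call with a gripper value outside its range is refused whole. The fingers move at their own pace and stop on an object; "squeeze" is the grip in N (left out, the last holds). Time passes only in rows, so rows that do not move let the fingers close. It gives the time, the measured TCP pose, the force and the opening at its end, in the units of the state.
- r.get_state(): the state, without advancing time (a new reading comes with each control period).
- r.capture(name): name is "side" or "top" or "wrist"; returns a dict with "img" (480x640x3 uint8, blue, green, red), "z_map" (480x640 float32, m along the optical axis (not along the pixel's ray), 0 where there is no reading), "fx", "fy", "cx", "cy" (pixels), "camera_from_world" (4x4, takes a point from world to camera coordinates); the wrist camera has in their place "mount" (4x4, takes a point from camera to tool coordinates, whose origin is the TCP and whose axes are the flange's). Camera axes: x right, y up, looking along -z (the intrinsics and any distortion apply to the point x, -y, -z); pixel columns grow to the right and rows downward; lengths in m; the calibration is good to about 2 mm. The wrist camera is an equidistant fisheye: a pixel r from the principal point sees the ray r / f radians off the axis. A picture is of the moment at which its call begins: read the wrist's pose just before it.
- r.close_job(): hands the job in, once; it reports no verdict.
The state is a dict: "time_s": time; "joints": joint angles; "qd": joint speeds; "joint_torque": joint torques, N m; "tcp_pos": TCP position; "eef_rot": TCP orientation; "contact_force": force on the tool from outside, world axes, zero at the start; "moment": the same for the moment, N m; "gripper_width": finger opening in m.
Only numpy, scipy, OpenCV 4.12 (cv2) and the standard library are available. Lean on these libraries where they do the work, as an engineer would, in place of code of your own. Each camera call takes 0.05 s, during which the arm holds its last target.

## Working session

There is one attempt and no reset: what is moved stays moved. The work goes in short steps, Python scripts to look and compute and a tool call to move; the robot and the scene stay as the last step left them, time stands still between calls to the robot, and variables do not carry over. Pictures are saved under pics/ and viewed, and the job is handed in when it is done.

Besides the shell and the picture viewer there is one more tool, called after "Request:" in YAML: its name, and indented under it one key for each argument. apply_moves: Moves the arm, as the interface text tells. Its arguments: {"type":"object","properties":{"targets":{"type":"array","items":{"type":"array"}},"squeeze":{"type":"number"}},"required":["targets"]}

```bash
ls; mkdir -p pics
python3 - <<'E'
from plant import r
import cv2
print(r.get_state(), r.nose_length)
for n in ["side","top","wrist"]:
    c=r.capture(n); cv2.imwrite(f"pics/{n}0.png",c["img"])
    print(n,{k:v for k,v in c.items() if k not in("img","z_map")})
E
```

```text
pics
{'time_s': 0.0, 'joints': array([ 8.02203567e+01,  2.05917911e+01,  6.32547526e-01, -2.01367218e-02,
       -7.01356483e+01, -1.65062951e+01]), 'qd': array([-0.0443228 ,  0.06607045,  0.06954887,  0.0096011 , -0.07571314,
       -0.0733509 ]), 'joint_torque': array([ 1.68687733e-03, -5.82721066e+01,  2.93046981e+01,  6.99675232e+00,
        7.06955689e-03, -1.59748488e-04]), 'tcp_pos': array([0.29872987, 0.60471997, 0.21480932]), 'eef_rot': array([ 1.79903640e+02, -8.81384445e-03, -2.62927890e+01]), 'contact_force': array([-0.13798469,  0.383204  ,  0.47845868]), 'moment': array([-0.01103279, -0.01977068,  0.0268914 ]), 'gripper_width': 0.08767370527675886} 0.017
side {'fx': 492.96569290441124, 'fy': 492.96569290441124, 'cx': 319.0165553228852, 'cy': 241.1459112572223, 'camera_from_world': array([[ 0.76491076, -0.64411603, -0.00510474, -0.45623633],
       [ 0.31753226,  0.3701621 ,  0.87301391, -0.24001872],
       [-0.56043268, -0.66939865,  0.48766859, -0.86732364],
       [ 0.        ,  0.        ,  0.        ,  1.        ]])}
top {'fx': 507.5117705380484, 'fy': 507.51177053
[... 181 characters left out ...]
86e-01,  1.24999696e-02,  1.09705030e-01,
        -5.54077900e-01],
       [-1.09725929e-01,  9.96536385e-04,  9.93961381e-01,
        -1.09927473e+00],
       [ 0.00000000e+00,  0.00000000e+00,  0.00000000e+00,
         1.00000000e+00]])}
wrist {'fx': 371.64829954431775, 'fy': 371.64829954431775, 'cx': 318.2739861525602, 'cy': 235.62847609780366, 'mount': array([[-5.13964379e-05,  9.67258583e-01,  2.53792891e-01,
         6.76711701e-02],
       [ 9.99999795e-01,  2.11555227e-04, -6.03768614e-04,
        -5.32035711e-04],
       [-6.37691586e-04,  2.53792808e-01, -9.67258396e-01,
        -1.68712368e-01],
       [ 0.00000000e+00,  0.00000000e+00,  0.00000000e+00,
         1.00000000e+00]])}
```

View pics/top0.png

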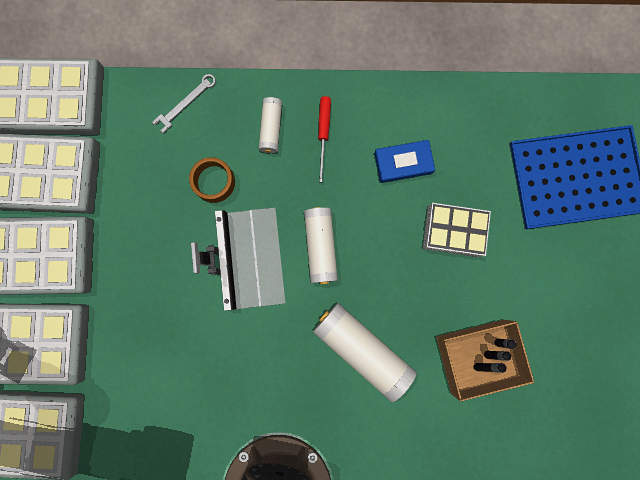

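View pics/side0.png

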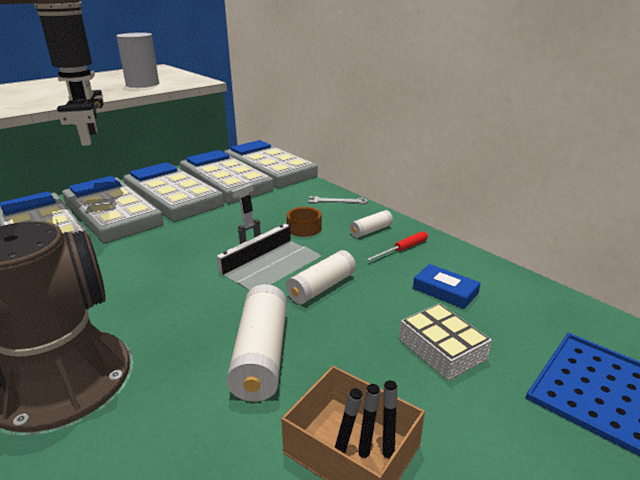

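View pics/wrist0.png

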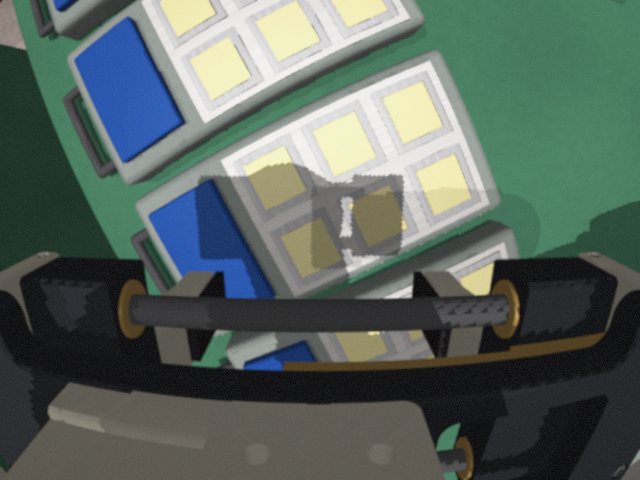

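The top view shows three white tubes: a small one at (270,125), a middle one at (320,245) and a large one at (365,352). The middle tube at (320,245) stands beside the cradle's ramp (cradle at about (250,258)), with the backrest at about (223,260) and the keeper at about (203,258) leaning back. Next I'll measure these.

```bash
cat > h.py <<'E'
import numpy as np, cv2
def pts(c):
    z=c["z_map"].astype(float); v,u=np.mgrid[0:480,0:640]
    P=np.stack([(u-c["cx"])/c["fx"]*z, -(v-c["cy"])/c["fy"]*z, -z],-1)
    T=np.linalg.inv(c["camera_from_world"]); W=P@T[:3,:3].T+T[:3,3]
    W[z==0]=np.nan; return W
def ray(c,u,v,h):
    T=np.linalg.inv(c["camera_from_world"]); d=T[:3,:3]@np.array([(u-c["cx"])/c["fx"],-(v-c["cy"])/c["fy"],-1]); o=T[:3,3]
    return o+d*(h-o[2])/d[2]
def proj(c,p):
    q=c["camera_from_world"]@np.r_[p,1]; return np.array([c["cx"]+c["fx"]*q[0]/-q[2], c["cy"]-c["fy"]*q[1]/-q[2]])
E
python3 - <<'E'
from plant import r
from h import *
c=r.capture("top"); W=pts(c); img=c["img"]
print("bench z",np.nanmedian(W[300:330,120:200,2]))
# each white tube: points above 12mm in windows
for n,(u0,u1,v0,v1) in dict(small=(250,295,90,160),mid=(296,345,200,292),big=(305,425,295,410)).items():
    w=W[v0:v1,u0:u1].reshape(-1,3); w=w[np.nan_to_num(w[:,2])>0.015]
    m,(wd),a=cv2.minAreaRect(w[:,:2].astype(np.float32)*1000)
    print(n,len(w),"zmax",np.percentile(w[:,2],98),m,wd,a)
    if n=="mid":
        hsv=cv2.cvtColor(img,cv2.COLOR_BGR2HSV)
        top=w[w[:,2]>w[:,2].max()-.012]; cc=top.mean(0); print("pca",cc,np.linalg.svd(top[:,:2]-cc[:2])[2][0])
# backrest top
w=W[195:325,205:240].reshape(-1,3); k=(w[:,2]>.040)&(w[:,2]<.052); b=w[k]
cc=b.mean(0);print("backrest",cc,cv2.minAreaRect(b[:,:2].astype(np.float32)*1000),np.linalg.svd(b[:,:2]-cc[:2])[2][0],len(b))
# ramp corners on image
cv2.imwrite("pics/crop1.png",cv2.resize(img[190:330,170:350],None,fx=4,fy=4,interpolation=cv2.INTER_CUBIC))
w=W[235:285,180:222].reshape(-1,3); k=w[:,2]>.055; b=w[k]; print("keeper pts",len(b)); 
for q in b[np.argsort(b[:,2])][::max(1,len(b)//12)]: print(q.round(4))
E
```

```text
bench z 0.0002274515738605043
small 1019 zmax 0.0468058445246061 (806.0685424804688, 31.853696823120117) (43.91762924194336, 123.58365631103516) 86.37289428710938
mid 2012 zmax 0.06293919770595832 (531.4593505859375, -87.22063446044922) (170.23309326171875, 60.606632232666016) 5.9973626136779785
pca [ 0.53027084 -0.08735773  0.05833204] [-0.99400046 -0.10937588]
big 4247 zmax 0.08540678408790946 (304.2247009277344, -181.10128784179688) (228.80911254882812, 83.74095153808594) 49.45060348510742
backrest [0.50489266 0.12594348 0.04539816] ((514.2623901367188, 131.85012817382812), (257.80078125, 37.132469177246094), 8.815435409545898) [-0.98919828 -0.14658361] 987
keeper pts 556
[0.5157 0.1365 0.0558]
[0.48   0.1436 0.077 ]
[0.522  0.1438 0.0829]
[0.4712 0.135  0.0862]
[0.4856 0.1408 0.0909]
[0.4999 0.1419 0.1258]
[0.4965 0.1431 0.1462]
[0.5018 0.1472 0.1554]
[0.4641 0.1478 0.1632]
[0.487  0.1508 0.1703]
[0.4925 0.1597 0.1743]
[0.504  0.1579 0.1758]
[0.4635 0.1497 0.179 ]
```

View pics/crop1.png

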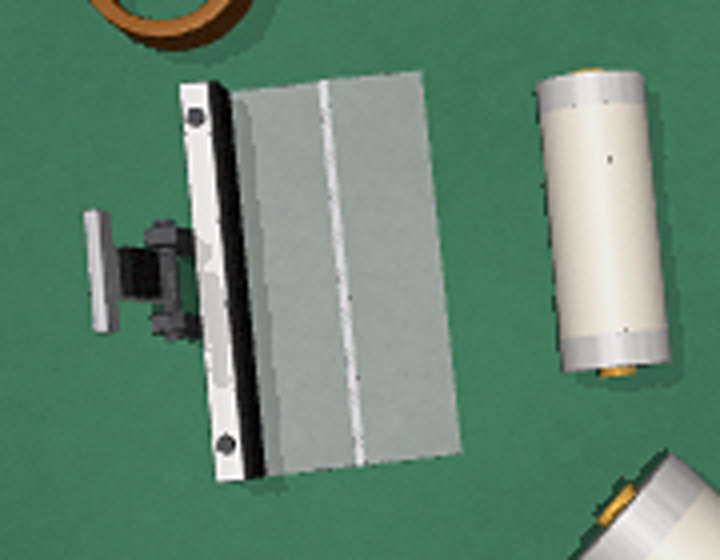

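The crop confirms the choice: the middle tube, with aluminium caps, lies about parallel to the ramp edge. The ramp's edge corners are at crop (423,72) and (461,453), and the sill strip runs from (323,84) to (361,466).

Run:
```python
from plant import r
from h import *
c=r.capture("top"); W=pts(c)
g=lambda X,Y,h: ray(c,170+X/4,190+Y/4,h)
A,B=g(423,72,0),g(461,453,0); S,T=g(323,84,.005),g(361,466,.005)
for n,a,b,y in(("ramp",A,B,-.079),("sill",S,T,-.0225)):
    d=a-b; L=np.linalg.norm(d); ex=d/L; ey=np.array([-ex[1],ex[0],0]); m=(a+b)/2
    print(n,a[:2],b[:2],"L",L,"yaw",np.degrees(np.arctan2(ex[1],ex[0])),"origin",(m-ey*y)[:2])
# keeper cross piece: front camera fits
C=g(182,280,0.0)
b=W[235:285,180:222].reshape(-1,3); k=b[:,2]>.15; k=b[k]; 
cv=k.mean(0); print("cross",cv,len(k),k.min(0),k.max(0))
c2=r.capture("side"); cv2.imwrite("pics/crop2.png",cv2.resize(c2["img"][175:315,200:370],None,fx=4.5,fy=4.2,interpolation=cv2.INTER_CUBIC))
W2=pts(c2); k=W2[180:215,225:265].reshape(-1,3); k=k[(k[:,2]>.15)&(k[:,2]<.2)&(k[:,0]<.6)]; print("side cross",k.mean(0),len(k),k.min(0),k.max(0))
```

```text
ramp [0.61852254 0.0163886 ] [ 0.40169923 -0.0098764 ] L 0.21840833339389942 yaw 6.906901960881055 origin [0.50061063 0.08168279]
sill [0.61004058 0.0729505 ] [0.39392164 0.04564455] L 0.21783711301071373 yaw 7.200988207476805 origin [0.49916073 0.08162006]
cross [0.49233236 0.15271115 0.16825075] 266 [0.46359206 0.14215351 0.15066405] [0.52157324 0.16279652 0.18095529]
side cross [0.49088376 0.15138447 0.16495755] 224 [0.46186812 0.13912243 0.1500644 ] [0.52250527 0.16448594 0.17718738]
```

View pics/crop2.png

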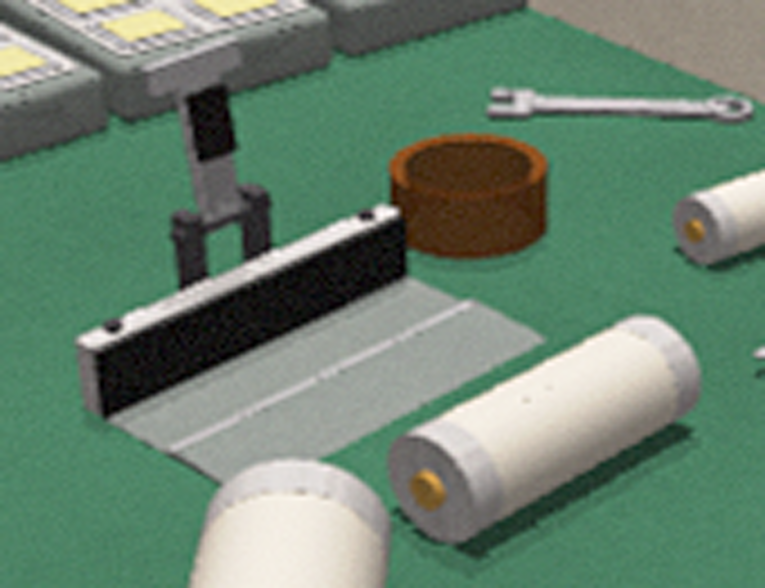

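```bash
cat >> h.py <<'E'
from scipy.spatial.transform import Rotation as Ro
YAW=7.05; O=np.array([.500,.0815,0]); CR=Ro.from_euler('z',YAW,degrees=True).as_matrix()
def c2w(p): return O+CR@np.array(p,float)
def w2c(p): return CR.T@(np.array(p)-O)
def go(r,pos_c=None,rot=(180,0,YAW-90),pos_w=None):
    s=r.get_state(); p=s["tcp_pos"]; R=Ro.from_euler('xyz',s["eef_rot"],degrees=True)
    t=c2w(pos_c) if pos_c is not None else np.array(pos_w)
    print("t",s["time_s"],"cradle pos mm",(w2c(p)*1000).round(1),"rot",s["eef_rot"].round(2),"F",s["contact_force"].round(2))
    print(" shift units",(R.inv().apply(t-p)/.04).round(2)," turn units",(np.degrees((R.inv()*Ro.from_euler('xyz',rot,degrees=True)).as_rotvec())/8).round(2))
E
python3 - <<'E'
from plant import r
from h import *
c=r.capture("top"); W=pts(c).reshape(-1,3); 
Q=(W-O)@CR; m=(Q[:,2]>.02)&(Q[:,1]<-.1)&(Q[:,0]<-.075)&(Q[:,0]>-.25)&(Q[:,1]>-.33)
print("big lamp max x in cradle", np.nanmax(Q[m],0), Q[m][np.argmax(Q[m][:,0])])
m=(Q[:,2]>.02)&(Q[:,1]<-.12)&(Q[:,1]>-.3)&(Q[:,0]>-.075)&(Q[:,0]<.12); print("lane", Q[m].min(0),Q[m].max(0))
print("lamp",w2c([.5305,-.0873,0]))
go(r,(.014,-.235,.22))
E
```

```text
big lamp max x in cradle [-0.11999591 -0.13513601  0.08863263] [-0.11999591 -0.19344189  0.04040919]
lane [-0.07470325 -0.20276575  0.02655134] [ 0.0952433  -0.14004703  0.06613149]
lamp [ 0.00955166 -0.17126721  0.        ]
t 0.35 cradle pos mm [-135.3  544.3  215.5] rot [179.98  -0.   -26.29] F [0.35 0.05 0.16]
 shift units [13.83 14.22 -0.11]  turn units [ 0.   -0.    7.08]
```

Request:
apply_moves:
  targets:
    - [[0, 0, -0.6], [0, 0, 1], 87.6]
    - [[0, 0, -0.6], [0, 0, 1], 87.6]
    - [[0, 0, -0.6], [0, 0, 1], 87.6]
    - [[0, 0, 0], [0, 0, 1], 87.6]
    - [[0, 0, 0], [0, 0, 1], 87.6]

```text
time_s: 0.85
tcp_pos: [0.2987, 0.6045, 0.2892]
eef_rot: [179.9, -0.1, -67.7]
contact_force: [0.3, 0.4, -0.5]
gripper_width: 0.0873
```

Request:
apply_moves:
  targets:
    - [[0, 0, 0], [0, 0, 1], 87.6]
    - [[0, 0, 0], [0, 0, 1], 87.6]
    - [[0, 0, 0], [0, 0, 0], 87.6]

```text
time_s: 1.15
tcp_pos: [0.2988, 0.6046, 0.2902]
eef_rot: [180.0, -0.1, -84.5]
contact_force: [-0.2, 0.5, 0.6]
gripper_width: 0.0878
```

Run:
```python
from plant import r
from h import *
go(r,(.014,-.235,.25))
```

```text
t 1.15 cradle pos mm [-135.5  543.9  290.2] rot [ 1.7996e+02 -7.0000e-02 -8.4500e+01] F [-0.2   0.54  0.57]
 shift units [19.36 -4.26  1.02]  turn units [ 0.01 -0.01 -0.19]
```

Request:
apply_moves:
  targets:
    - [[1, -0.22, 0], [0, 0, -0.19], 87.6]
    - [[1, -0.22, 0], [0, 0, 0], 87.6]
    - [[1, -0.22, 0], [0, 0, 0], 87.6]
    - [[1, -0.22, 0], [0, 0, 0], 87.6]
    - [[1, -0.22, 0], [0, 0, 0], 87.6]

```text
time_s: 1.65
tcp_pos: [0.3676, 0.4094, 0.2874]
eef_rot: [179.9, -0.2, -81.3]
contact_force: [0.2, -0.3, 0.8]
gripper_width: 0.088
```

Request:
apply_moves:
  targets:
    - [[1, -0.22, 0], [0, 0, 0], 87.6]
    - [[1, -0.22, 0], [0, 0, 0], 87.6]
    - [[1, -0.22, 0], [0, 0, 0], 87.6]
    - [[1, -0.22, 0], [0, 0, 0], 87.6]
    - [[1, -0.22, 0], [0, 0, 0], 87.6]

```text
time_s: 2.15
tcp_pos: [0.4447, 0.2109, 0.2892]
eef_rot: [-180.0, -0.1, -79.7]
contact_force: [1.7, 0.2, 0.3]
gripper_width: 0.0876
```

Request:
apply_moves:
  targets:
    - [[1, -0.22, 0], [0, 0, 0], 87.6]
    - [[1, -0.22, 0], [0, 0, 0], 87.6]
    - [[1, -0.22, 0], [0, 0, 0], 87.6]
    - [[1, -0.22, 0], [0, 0, 0], 87.6]
    - [[1, -0.22, 0], [0, 0, 0], 87.6]

```text
time_s: 2.65
tcp_pos: [0.5272, 0.0143, 0.2915]
eef_rot: [-179.8, -0.0, -78.2]
contact_force: [0.6, 0.4, 0.1]
gripper_width: 0.0876
```

Run:
```python
from plant import r
from h import *
go(r,(.012,-.240,.25))
```

```text
t 2.65 cradle pos mm [ 18.7 -70.  291.5] rot [-1.7976e+02 -3.0000e-02 -7.8240e+01] F [0.58 0.43 0.08]
 shift units [4.22 0.52 1.04]  turn units [-0.03 -0.    0.59]
```

Request:
apply_moves:
  targets:
    - [[0.9, 0, 0], [0, 0, 0.6], 87.6]
    - [[0.9, 0.05, 0], [0, 0, 0.1], 87.6]
    - [[0.9, 0.05, 0], [0, 0, 0.1], 87.6]
    - [[0.9, 0.05, 0], [0, 0, 0.1], 87.6]
    - [[0.4, 0, 0], [0, 0, 0], 87.6]

```text
time_s: 3.15
tcp_pos: [0.5432, -0.1542, 0.2912]
eef_rot: [-179.8, -0.0, -84.5]
contact_force: [-0.4, 0.5, 0.5]
gripper_width: 0.0878
```

Run:
```python
from plant import r
from h import *
go(r,(.012,-.245,.032))
c=r.capture("top"); cv2.imwrite("pics/top1.png",c["img"])
```

```text
t 3.15 cradle pos mm [  14.  -239.3  291.2] rot [-1.7976e+02 -3.0000e-02 -8.4490e+01] F [-0.35  0.49  0.5 ]
 shift units [0.14 0.07 6.48]  turn units [-0.03 -0.   -0.19]
```

View pics/top1.png

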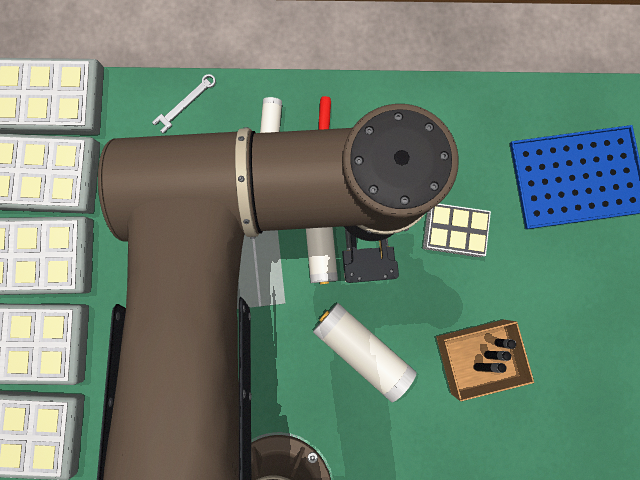

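The top view shows the gripper behind the lamp (at about (372,262)), clear of the panels at (457,230) and the big tube at (365,352). Next I'll descend.

Request:
apply_moves:
  targets:
    - [[0, 0, 1], [0, 0, -0.2], 87.6]
    - [[0, 0, 1], [0, 0, 0], 87.6]
    - [[0, 0, 1], [0, 0, 0], 87.6]
    - [[0, 0, 1], [0, 0, 0], 87.6]
    - [[0.05, 0, 0.8], [0, 0, 0], 87.6]

```text
time_s: 3.7
tcp_pos: [0.5493, -0.1598, 0.0998]
eef_rot: [-179.0, -0.2, -81.7]
contact_force: [-0.6, 0.6, -0.1]
gripper_width: 0.0874
```

Run:
```python
from plant import r
from h import *
go(r,(.012,-.240,.032))
```

```text
t 3.7 cradle pos mm [  19.3 -245.5   99.8] rot [-178.96   -0.24  -81.7 ] F [-0.6   0.59 -0.14]
 shift units [-0.15  0.21  1.69]  turn units [-0.13 -0.03  0.16]
```

Request:
apply_moves:
  targets:
    - [[-0.05, 0.1, 0.5], [-0.1, 0, 0.15], 87.6]
    - [[-0.05, 0.05, 0.5], [0, 0, 0], 87.6]
    - [[0, 0.05, 0.4], [0, 0, 0], 87.6]
    - [[0, 0, 0.2], [0, 0, 0], 87.6]
    - [[0, 0, 0], [0, 0, 0], 87.6]

```text
time_s: 4.2
tcp_pos: [0.5375, -0.1564, 0.0281]
eef_rot: [179.7, -0.2, -81.8]
contact_force: [-0.9, 0.5, -0.5]
gripper_width: 0.0876
```

Run:
```python
from plant import r
from h import *
go(r,(.012,-.240,.030))
c=r.capture("side"); cv2.imwrite("pics/side1.png",c["img"])
c=r.capture("wrist"); cv2.imwrite("pics/wrist1.png",c["img"])
```

```text
t 4.2 cradle pos mm [   8.  -240.7   28.1] rot [ 1.7971e+02 -1.7000e-01 -8.1830e+01] F [-0.88  0.49 -0.52]
 shift units [-0.02 -0.1  -0.05]  turn units [ 0.04 -0.02  0.14]
```

View pics/side1.png

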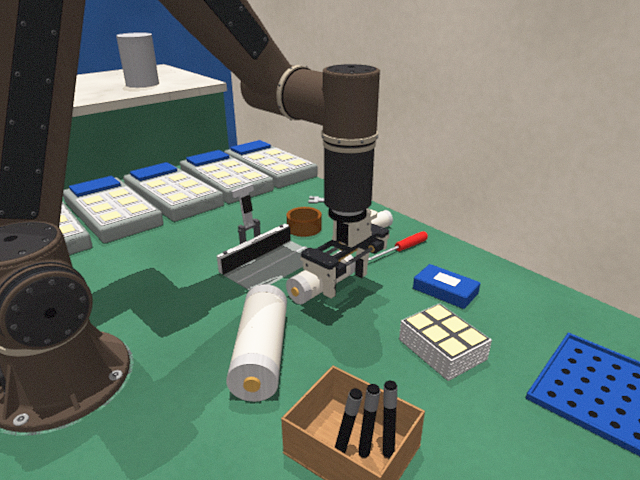

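View pics/wrist1.png

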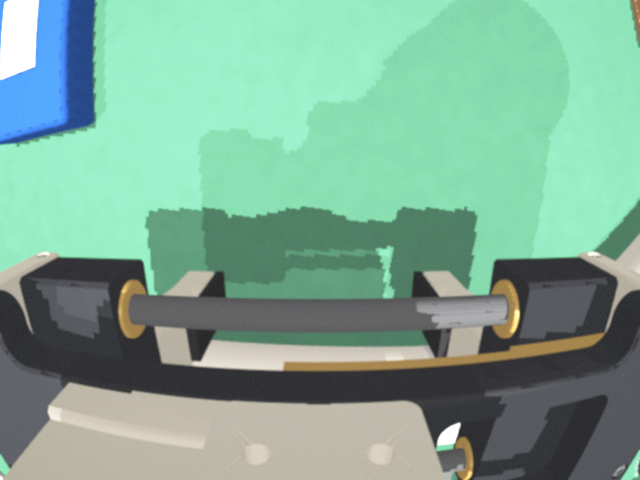

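The side view shows both fingers low behind the lamp at about (335,270), and the wrist view shows the bench clear behind. Now a slow push.

Request:
apply_moves:
  targets:
    - [[-0.15, -0.05, -0.05], [0, 0, 0.14], 87.6]
    - [[-0.15, 0, 0], [0, 0, 0], 87.6]
    - [[-0.12, 0, 0], [0, 0, 0], 87.6]
    - [[-0.08, 0, 0], [0, 0, 0], 87.6]
    - [[-0.06, 0, 0], [0, 0, 0], 87.6]

```text
time_s: 4.8
tcp_pos: [0.5403, -0.1319, 0.0352]
eef_rot: [-179.8, -0.2, -83.0]
contact_force: [0.7, 0.2, -0.6]
gripper_width: 0.0877
```

Run:
```python
from plant import r
from h import *
go(r,(.012,-.210,.030))
```

```text
t 4.8 cradle pos mm [  13.8 -216.7   35.2] rot [-179.78   -0.22  -82.99] F [ 0.69  0.16 -0.56]
 shift units [-0.17  0.05  0.13]  turn units [-0.03 -0.03 -0.01]
```

Request:
apply_moves:
  targets:
    - [[-0.06, 0, 0.05], [0, 0, 0], 87.6]
    - [[-0.06, 0, 0.03], [0, 0, 0], 87.6]
    - [[-0.06, 0, 0.02], [0, 0, 0], 87.6]
    - [[-0.06, 0, 0], [0, 0, 0], 87.6]
    - [[-0.08, 0, 0], [0, 0, 0], 87.6]

```text
time_s: 5.3
tcp_pos: [0.5394, -0.1192, 0.032]
eef_rot: [-179.7, -0.3, -83.0]
contact_force: [-3.9, -8.4, 13.4]
gripper_width: 0.0877
```

Run:
```python
from plant import r
from h import *
go(r,(.012,-.210,.030))
```

```text
t 5.3 cradle pos mm [  14.4 -204.    32. ] rot [-179.72   -0.32  -82.95] F [-3.9  -8.4  13.44]
 shift units [0.15 0.06 0.05]  turn units [-0.04 -0.04  0.  ]
```

Unexpected: 13 N upward, which looks like wedging. I'll back off straight away and look.

Request:
apply_moves:
  targets:
    - [[0.1, 0, 0], [0, 0, 0], 87.6]
    - [[0.1, 0, 0], [0, 0, 0], 87.6]

```text
time_s: 5.5
tcp_pos: [0.5405, -0.1271, 0.0324]
eef_rot: [-179.7, -0.3, -82.9]
contact_force: [-1.2, -0.2, 0.5]
gripper_width: 0.0876
```

Run:
```python
from plant import r
from h import *
go(r,(.012,-.210,.030))
c=r.capture("side"); cv2.imwrite("pics/side2.png",cv2.resize(c["img"][170:330,210:410],None,fx=3.75,fy=3.75,interpolation=cv2.INTER_CUBIC))
W=pts(c); 
Q=(W-O)@CR
# finger/gripper points near TCP
m=(abs(Q[...,0]-.014)<.14)&(Q[...,1]>-.27)&(Q[...,1]<-.13)&(Q[...,2]>.004)&(Q[...,2]<.11)
q=Q[m]; im=c["img"][m]
np.save("q.npy",np.c_[q,im])
white=(im.min(1)>140)
for z in range(5,110,8):
    k=(q[:,2]*1000>=z)&(q[:,2]*1000<z+8); 
    if k.sum(): print(z,k.sum(),"y",(q[k][:,1]*1000).min().round(),(q[k][:,1]*1000).max().round(),"x",(q[k][:,0]*1000).min().round(),(q[k][:,0]*1000).max().round())
```

```text
t 5.5 cradle pos mm [  14.6 -212.    32.4] rot [-179.69   -0.33  -82.91] F [-1.23 -0.24  0.55]
 shift units [-0.05  0.07  0.06]  turn units [-0.04 -0.04  0.  ]
5 54 y -193.0 -146.0 x -71.0 86.0
13 111 y -199.0 -141.0 x -72.0 87.0
21 154 y -201.0 -140.0 x -75.0 82.0
29 177 y -202.0 -137.0 x -76.0 74.0
37 208 y -223.0 -139.0 x -119.0 68.0
45 295 y -225.0 -144.0 x -125.0 73.0
53 406 y -225.0 -149.0 x -124.0 91.0
61 97 y -226.0 -162.0 x -125.0 78.0
69 68 y -226.0 -203.0 x -49.0 76.0
77 79 y -225.0 -203.0 x -50.0 77.0
85 49 y -226.0 -202.0 x -52.0 78.0
93 27 y -226.0 -202.0 x 60.0 80.0
101 25 y -236.0 -201.0 x -71.0 76.0
109 7 y -250.0 -178.0 x -73.0 97.0
```

View pics/side2.png

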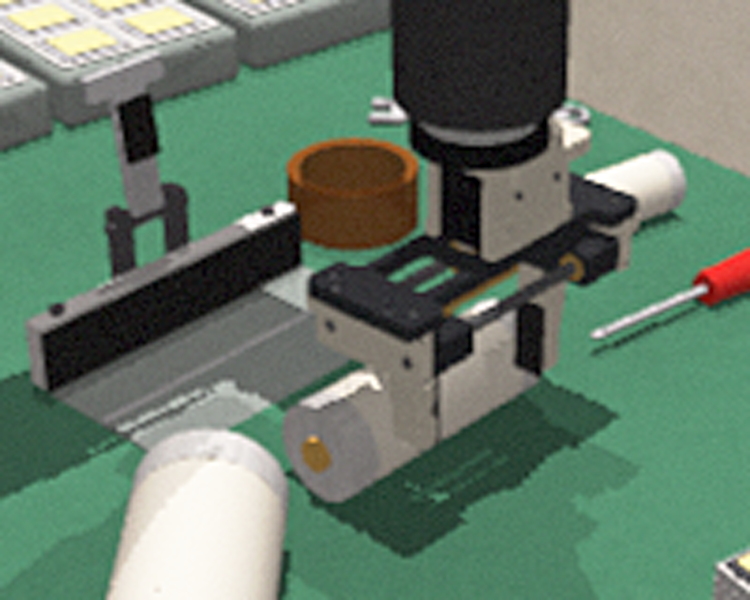

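Run:
```python
import numpy as np
d=np.load("q.npy"); q=d[:,:3]*1000
k=(q[:,1]<-203.5)&(q[:,0]>-100)&(q[:,0]<100); f=q[k]; f=f[np.argsort(f[:,2])]
for p in f[::6][:30]: print(p.round(0))
from plant import r; print(r.nose_length)
```

```text
[   2. -209.    4.]
[  59. -208.   44.]
[ -36. -223.   46.]
[ -43. -224.   47.]
[  71. -224.   48.]
[  59. -206.   48.]
[ -43. -207.   49.]
[ -33. -223.   50.]
[  60. -205.   50.]
[  57. -216.   51.]
[ -44. -216.   52.]
[ -30. -223.   53.]
[  64. -222.   53.]
[  70. -225.   54.]
[ -33. -223.   55.]
[  59. -222.   55.]
[ -44. -219.   56.]
[ -43. -206.   56.]
[  60. -221.   57.]
[ -34. -224.   58.]
[  60. -205.   58.]
[ -29. -222.   59.]
[ -45. -206.   60.]
[  61. -206.   61.]
[ -46. -224.   61.]
[  58. -223.   62.]
[ -44. -222.   62.]
[ -39. -223.   62.]
[  61. -224.   63.]
[  75. -223.   64.]
0.017
```

Run:
```python
from plant import r
from h import *
c=r.capture("side")
for p in [(-.036,-.224,.044),(-.036,-.224,.015),(.065,-.224,.044),(.065,-.224,.015)]:
    u=proj(c,c2w(p)); print(p,((u-[210,170])*3.75).round())
im=c["img"][225:315,270:380]; cv2.imwrite("pics/side3.png",cv2.resize(im,None,fx=7,fy=6.5,interpolation=cv2.INTER_CUBIC))
s=r.get_state(); print(s["joints"])
```

```text
(-0.036, -0.224, 0.044) [433. 446.]
(-0.036, -0.224, 0.015) [433. 488.]
(0.065, -0.224, 0.044) [548. 373.]
(0.065, -0.224, 0.015) [546. 414.]
[  7.19724522  20.04251274 -27.8605742    0.49982776 -41.79951126
  -0.52617208]
```

View pics/side3.png

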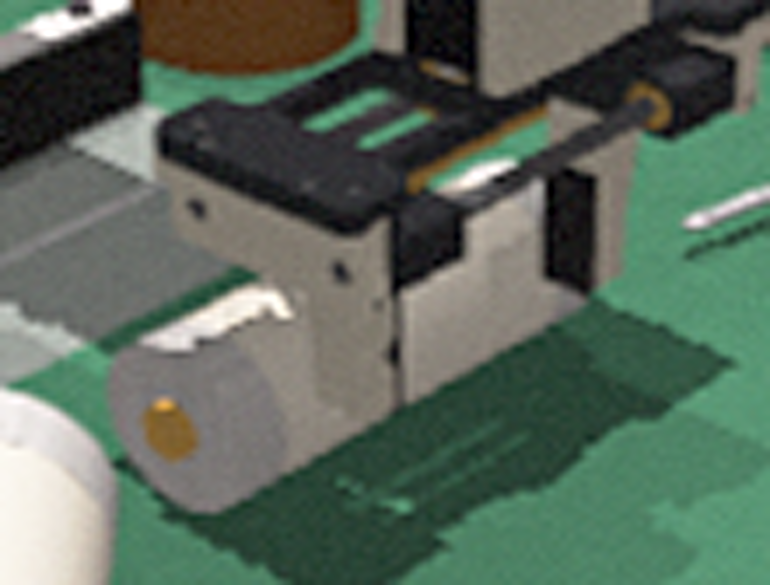

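The depth points and the picture agree that the fingertips are at z≈44 mm while the TCP reads 32 mm, so they stand about 28 mm higher than the reading and nose length imply. That made the fingers press on the lamp's upper flank. I'll back off, then come down gently while watching force and image.

Request:
apply_moves:
  targets:
    - [[0.25, 0, 0], [0, 0, 0], 87.6]
    - [[0.25, 0, 0], [0, 0, 0], 87.6]
    - [[0.15, 0.05, 0.15], [0, 0, 0], 87.6]
    - [[0, 0, 0.15], [0, 0, 0], 87.6]
    - [[0, 0, 0], [0, 0, 0], 87.6]

```text
time_s: 6.1
tcp_pos: [0.5412, -0.1562, 0.0185]
eef_rot: [-179.8, -0.3, -83.0]
contact_force: [-0.5, 0.3, -0.4]
gripper_width: 0.0878
```

```bash
cat >> h.py <<'E'
def tips(r,name=None):
    s=r.get_state(); t=w2c(s["tcp_pos"])
    c=r.capture("side"); Q=((pts(c)-O)@CR)
    m=(abs(Q[...,0]-t[0])<.09)&(abs(Q[...,1]-t[1]+.008)<.014)&(Q[...,2]>.012)&(Q[...,2]<t[2]+.1)
    q=Q[m]*1000; z=np.sort(q[:,2]); print("tip z lowest",z[:3].round(),z[5:8].round(),"n",len(z),"TCP z",round(t[2]*1000,1))
    L=Q[(abs(Q[...,0]-t[0])<.1)&(Q[...,1]>t[1]+.011)&(Q[...,1]<t[1]+.1)&(Q[...,2]<.068)&(Q[...,2]>.02)]*1000
    if len(L): print("lamp pts y",np.percentile(L[:,1],[1,99]).round())
    if name: cv2.imwrite(name,cv2.resize(c["img"][200:320,220:400],None,fx=4.4,fy=4.4,interpolation=cv2.INTER_CUBIC))
E
python3 - <<'E'
from plant import r
from h import *
go(r,(.012,-.238,.004)); tips(r,"pics/side4.png")
E
```

```text
t 6.1 cradle pos mm [  11.7 -241.    18.5] rot [-179.77   -0.31  -83.04] F [-0.47  0.34 -0.37]
 shift units [-0.08 -0.01  0.36]  turn units [-0.03 -0.04 -0.01]
tip z lowest [28. 30. 30.] [31. 32. 32.] n 550 TCP z 18.5
lamp pts y [-200. -143.]
```

View pics/side4.png

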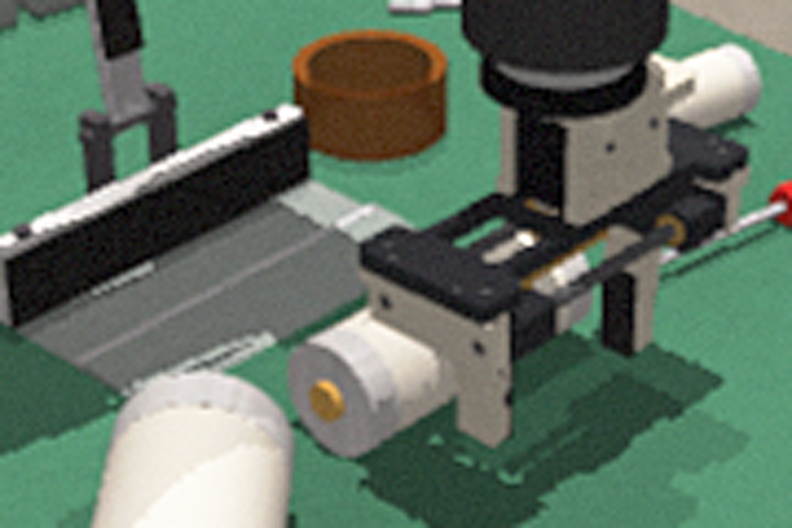

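Run:
```python
from plant import r
from h import *
s=r.get_state(); t=w2c(s["tcp_pos"]); c=r.capture("side"); Q=((pts(c)-O)@CR-t)*1000
# left finger outer face: tool rel x ~ -65..-50
m=(Q[...,0]>-80)&(Q[...,0]<-50)&(abs(Q[...,1])<60)&(Q[...,2]>0)&(Q[...,2]<100)
im=c["img"]; q=Q[m]
for z in range(8,96,6):
    k=(q[:,2]>=z)&(q[:,2]<z+6)
    print(z,np.sort(q[k][:,1]).round()[-14:],"xmed",np.median(q[k][:,0]).round() if k.any() else None)
```

```text
8 [43. 43. 43. 43. 44. 44. 44. 44. 44. 44. 45. 45. 47. 57.] xmed -65.0
14 [44. 44. 44. 45. 45. 45. 45. 45. 46. 47. 47. 47. 48. 57.] xmed -59.0
20 [46. 46. 46. 47. 47. 47. 47. 47. 47. 48. 48. 49. 49. 54.] xmed -60.0
26 [51. 51. 51. 51. 51. 52. 52. 52. 52. 54. 55. 56. 56. 56.] xmed -61.0
32 [56. 57. 57. 57. 57. 58. 58. 58. 58. 58. 59. 59. 59. 60.] xmed -61.0
38 [ 6.  7.  9.  9. 56. 57. 57. 57. 58. 60. 60. 60. 60. 60.] xmed -61.0
44 [-10.  -9.  -8.  -8.  -7.  -5.  -0.   0.   2.   4.   4.   7.   8.  10.] xmed -62.0
50 [-11. -10.  -7.  -5.  -5.  -3.  -1.   0.   0.   3.   4.   6.   9.   9.] xmed -64.0
56 [-9.] xmed -66.0
62 [] xmed None
68 [] xmed None
74 [] xmed None
80 [-39. -39. -39. -38. -38. -38. -38. -38. -38. -38. -38. -38. -38. -37.] xmed -65.0
86 [-38. -38. -38. -38. -38. -38. -38. -38. -38. -38. -37. -37. -37. -37.] xmed -67.0
92 [-38. -38. -38. -38. -38. -38. -38. -37. -37. -37. -37. -37. -37. -36.] xmed -64.0
```

Run:
```python
from plant import r
from h import *
s=r.get_state(); t=w2c(s["tcp_pos"]); c=r.capture("side"); Q=((pts(c)-O)@CR-t)*1000
m=(Q[...,0]>-115)&(Q[...,0]<-50)&(abs(Q[...,1])<60)&(Q[...,2]>44)&(Q[...,2]<100)
q=Q[m]
for z in range(44,96,4):
    k=(q[:,2]>=z)&(q[:,2]<z+4)
    if k.any(): print(z,k.sum(),"y",q[k][:,1].min().round(),q[k][:,1].max().round(),"x",q[k][:,0].min().round(),q[k][:,0].max().round())
```

```text
44 21 y -13.0 7.0 x -64.0 -51.0
48 12 y -14.0 9.0 x -64.0 -51.0
52 8 y -11.0 10.0 x -65.0 -63.0
72 1 y -35.0 -35.0 x -87.0 -87.0
76 41 y -39.0 38.0 x -90.0 -85.0
80 62 y -41.0 38.0 x -90.0 -51.0
84 74 y -40.0 39.0 x -90.0 -50.0
88 76 y -41.0 37.0 x -91.0 -51.0
92 61 y -41.0 37.0 x -90.0 -52.0
```

Request:
apply_moves:
  targets:
    - [[-0.05, 0, 0.15], [0, 0, 0], 87.6]
    - [[-0.05, 0, 0.15], [0, 0, 0], 87.6]
    - [[0, 0, 0.08], [0, 0, 0], 87.6]
    - [[0, 0, 0], [0, 0, 0], 87.6]

```text
time_s: 6.65
tcp_pos: [0.5418, -0.1507, 0.0033]
eef_rot: [-179.7, -0.3, -82.9]
contact_force: [-0.2, 0.1, 0.8]
gripper_width: 0.0872
```

Run:
```python
from plant import r
from h import *
go(r,(.012,-.210,.004)); tips(r,"pics/side5.png")
```

```text
t 6.65 cradle pos mm [  13.  -235.6    3.3] rot [-179.65   -0.32  -82.91] F [-0.16  0.11  0.75]
 shift units [-0.64  0.02 -0.02]  turn units [-0.04 -0.04  0.01]
tip z lowest [14. 15. 15.] [16. 16. 16.] n 522 TCP z 3.3
lamp pts y [-200. -142.]
```

View pics/side5.png

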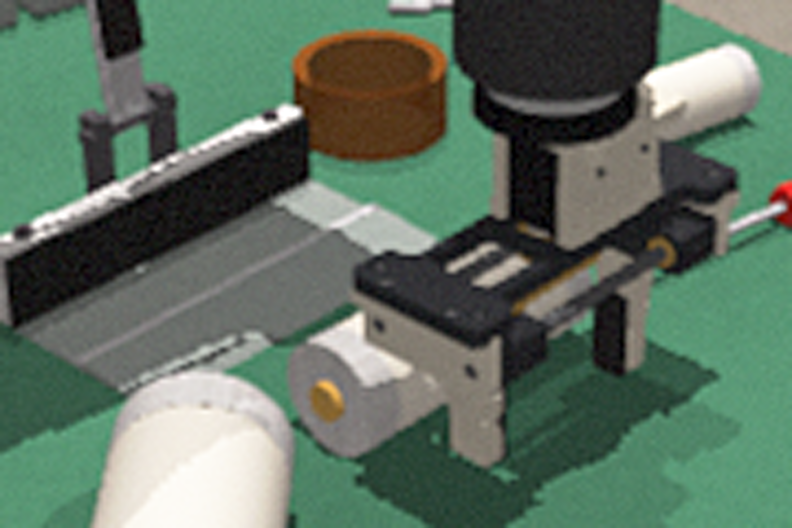

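Run:
```python
from plant import r
from h import *
s=r.get_state(); t=w2c(s["tcp_pos"]); c=r.capture("side"); Q=((pts(c)-O)@CR-t)*1000
for X,Y in [(372,310),(372,330),(372,345),(395,360),(420,375),(440,385),(470,345),(490,370),(475,410),(475,440),(490,455)]:
    u,v=int(220+X/4.4),int(200+Y/4.4); print((X,Y),Q[v,u].round(),c["z_map"][v,u])
```

```text
(372, 310) [-93.  29. 100.] 0.97745943
(372, 330) [-90.  32.  86.] 0.9882864
(372, 345) [-88.  35.  76.] 0.9958588
(395, 360) [-59.  49.  49.] 1.0359362
(420, 375) [-51.  39.  39.] 1.0401056
(440, 385) [-38.  37.  28.] 1.053236
(470, 345) [-97. -33. 111.] 0.93285865
(490, 370) [-90. -40.  97.] 0.9394408
(475, 410) [-63.  -6.  46.] 1.002178
(475, 440) [-58.  -1.  23.] 1.0195227
(490, 455) [-59. -13.  22.] 1.0130417
```

The body's underside is at about 79 mm, above the lamp (65 mm on the sill). The fingertips are at 14 mm. Now I'll push slowly.

Request:
apply_moves:
  targets:
    - [[-0.12, 0, 0], [0, 0, 0], 87.6]
    - [[-0.12, 0, 0], [0, 0, 0], 87.6]
    - [[-0.1, 0, 0], [0, 0, 0], 87.6]
    - [[-0.08, 0, 0], [0, 0, 0], 87.6]
    - [[-0.06, 0, 0], [0, 0, 0], 87.6]

```text
time_s: 7.25
tcp_pos: [0.54, -0.1302, 0.0043]
eef_rot: [-179.6, -0.3, -82.9]
contact_force: [-0.2, 0.4, 0.6]
gripper_width: 0.0872
```

Request:
apply_moves:
  targets:
    - [[-0.06, 0, 0], [0, 0, 0], 87.6]
    - [[-0.06, 0, 0], [0, 0, 0], 87.6]
    - [[-0.06, 0, 0], [0, 0, 0], 87.6]

```text
time_s: 7.55
tcp_pos: [0.5392, -0.1223, 0.0044]
eef_rot: [-179.5, -0.3, -82.9]
contact_force: [-0.3, -0.2, 0.4]
gripper_width: 0.0878
```

Run:
```python
from plant import r
from h import *
go(r,(.012,-.210,.004)); tips(r)
```

```text
t 7.55 cradle pos mm [  13.9 -207.     4.4] rot [-179.53   -0.34  -82.9 ] F [-0.26 -0.18  0.42]
 shift units [0.07 0.05 0.01]  turn units [-0.06 -0.04  0.01]
tip z lowest [14. 15. 16.] [16. 17. 17.] n 519 TCP z 4.4
lamp pts y [-196. -138.]
```

Request:
apply_moves:
  targets:
    - [[-0.08, 0, 0], [-0.06, 0, 0], 87.6]
    - [[-0.08, 0, 0], [0, 0, 0], 87.6]
    - [[-0.08, 0, 0], [0, 0, 0], 87.6]
    - [[-0.08, 0, 0], [0, 0, 0], 87.6]
    - [[-0.08, 0, 0], [0, 0, 0], 87.6]

```text
time_s: 8.1
tcp_pos: [0.5371, -0.1051, 0.0042]
eef_rot: [179.9, -0.3, -82.9]
contact_force: [0.1, -0.3, 0.5]
gripper_width: 0.0877
```

Request:
apply_moves:
  targets:
    - [[-0.09, 0, 0], [0, 0, 0], 87.6]
    - [[-0.09, 0, 0], [0, 0, 0], 87.6]
    - [[-0.09, 0, 0], [0, 0, 0], 87.6]
    - [[-0.09, 0, 0], [0, 0, 0], 87.6]
    - [[-0.09, 0, 0], [0, 0, 0], 87.6]

```text
time_s: 8.6
tcp_pos: [0.5346, -0.0856, 0.0041]
eef_rot: [179.9, -0.3, -82.9]
contact_force: [-0.1, 0.1, 0.7]
gripper_width: 0.0873
```

Run:
```python
from plant import r
from h import *
go(r,(.012,-.210,.004)); tips(r,"pics/side6.png")
```

```text
t 8.6 cradle pos mm [  13.8 -170.1    4.1] rot [179.94  -0.34 -82.92] F [-0.05  0.06  0.67]
 shift units [1.   0.05 0.01]  turn units [ 0.01 -0.04  0.  ]
tip z lowest [15. 15. 16.] [16. 16. 16.] n 535 TCP z 4.1
lamp pts y [-159. -102.]
```

View pics/side6.png

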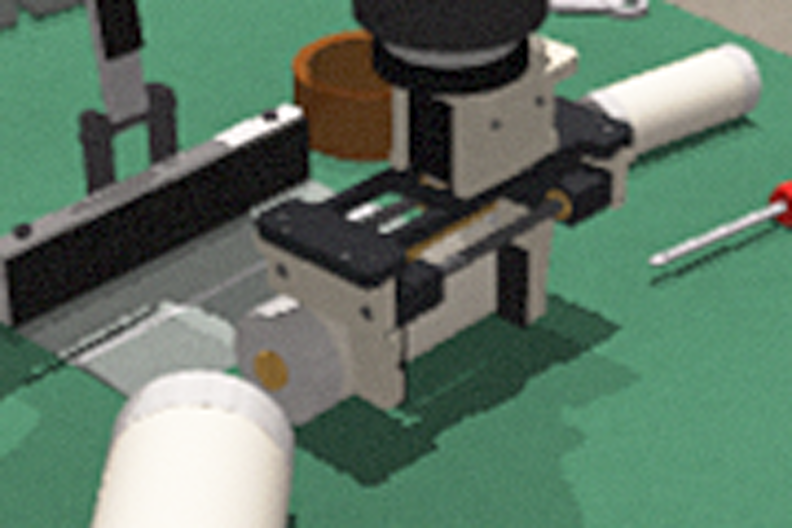

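The lamp at crop (270,370) is rolling square ahead of the fingers with near-zero force. I'll go on towards the ramp.

Request:
apply_moves:
  targets:
    - [[-0.09, 0, 0], [0, 0, 0], 87.6]
    - [[-0.09, 0, 0], [0, 0, 0], 87.6]
    - [[-0.09, 0, 0], [0, 0, 0], 87.6]
    - [[-0.09, 0, 0], [0, 0, 0], 87.6]
    - [[-0.09, 0, 0], [0, 0, 0], 87.6]

```text
time_s: 9.15
tcp_pos: [0.5322, -0.0661, 0.0041]
eef_rot: [179.9, -0.3, -82.9]
contact_force: [-0.6, -0.3, -0.4]
gripper_width: 0.0873
```

Request:
apply_moves:
  targets:
    - [[-0.09, 0, 0], [0, 0, 0], 87.6]
    - [[-0.09, 0, 0], [0, 0, 0], 87.6]
    - [[-0.09, 0, 0], [0, 0, 0], 87.6]
    - [[-0.09, 0, 0], [0, 0, 0], 87.6]
    - [[-0.09, 0, 0], [0, 0, 0], 87.6]

```text
time_s: 9.65
tcp_pos: [0.5297, -0.0466, 0.0039]
eef_rot: [179.9, -0.3, -82.9]
contact_force: [-0.4, -0.4, 0.5]
gripper_width: 0.0877
```

Request:
apply_moves:
  targets:
    - [[-0.08, 0, 0], [0, 0, 0], 87.6]
    - [[-0.08, 0, 0], [0, 0, 0], 87.6]
    - [[-0.08, 0, 0], [0, 0, 0], 87.6]
    - [[-0.08, 0, 0], [0, 0, 0], 87.6]
    - [[-0.08, 0, 0], [0, 0, 0], 87.6]

```text
time_s: 10.15
tcp_pos: [0.5277, -0.0293, 0.0039]
eef_rot: [180.0, -0.3, -82.9]
contact_force: [0.8, -0.7, 0.8]
gripper_width: 0.0874
```

Run:
```python
from plant import r
from h import *
go(r,(.012,-.06,.004)); tips(r,"pics/side7.png")
```

```text
t 10.15 cradle pos mm [  13.8 -113.4    3.9] rot [179.95  -0.34 -82.93] F [ 0.77 -0.66  0.82]
 shift units [-1.34  0.05 -0.01]  turn units [ 0.01 -0.04  0.  ]
tip z lowest [13. 15. 15.] [16. 16. 17.] n 502 TCP z 3.9
lamp pts y [-102.  -46.]
```

View pics/side7.png

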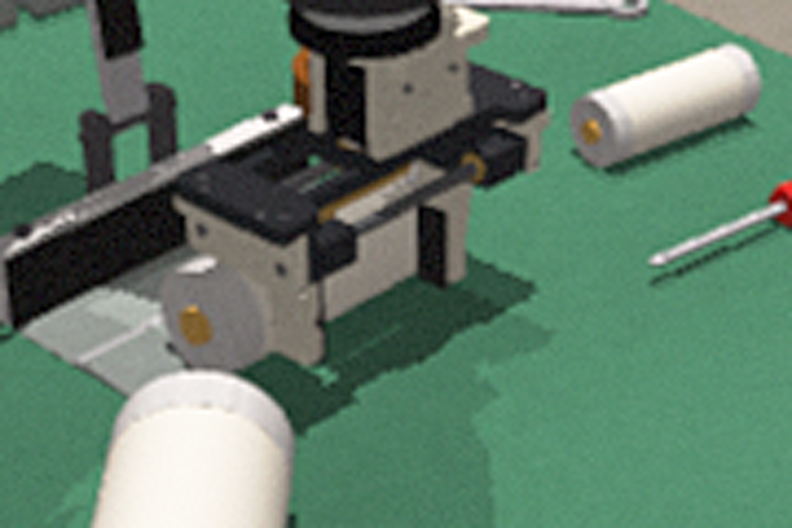

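Request:
apply_moves:
  targets:
    - [[-0.08, 0, 0], [0, 0, 0], 87.6]
    - [[-0.08, 0, 0], [0, 0, 0], 87.6]
    - [[-0.08, 0, 0], [0, 0, 0], 87.6]
    - [[-0.08, 0, 0], [0, 0, 0], 87.6]
    - [[-0.08, 0, 0], [0, 0, 0], 87.6]

```text
time_s: 10.7
tcp_pos: [0.5257, -0.0124, 0.0041]
eef_rot: [180.0, -0.4, -82.9]
contact_force: [-0.3, -1.0, 2.0]
gripper_width: 0.0875
```

Request:
apply_moves:
  targets:
    - [[-0.08, 0, 0], [0, 0, 0], 87.6]
    - [[-0.08, 0, 0], [0, 0, 0], 87.6]
    - [[-0.08, 0, 0], [0, 0, 0], 87.6]
    - [[-0.08, 0, 0], [0, 0, 0], 87.6]
    - [[-0.08, 0, 0], [0, 0, 0], 87.6]

```text
time_s: 11.2
tcp_pos: [0.5235, 0.005, 0.004]
eef_rot: [180.0, -0.4, -82.9]
contact_force: [0.8, -2.1, 0.8]
gripper_width: 0.0872
```

Request:
apply_moves:
  targets:
    - [[-0.06, 0, 0], [0, 0, 0], 87.6]
    - [[-0.06, 0, 0], [0, 0, 0], 87.6]
    - [[-0.06, 0, 0], [0, 0, 0], 87.6]
    - [[-0.06, 0, 0], [0, 0, 0], 87.6]

```text
time_s: 11.6
tcp_pos: [0.5222, 0.0154, 0.004]
eef_rot: [180.0, -0.4, -82.9]
contact_force: [1.2, -4.8, 3.3]
gripper_width: 0.0878
```

Run:
```python
from plant import r
from h import *
go(r,(.012,-.06,.004)); tips(r,"pics/side8.png")
```

```text
t 11.6 cradle pos mm [ 13.9 -68.3   4. ] rot [179.96  -0.37 -82.92] F [ 1.23 -4.82  3.26]
 shift units [-0.21  0.05 -0.  ]  turn units [ 0.01 -0.05  0.  ]
tip z lowest [13. 13. 15.] [16. 16. 17.] n 487 TCP z 4.0
lamp pts y [-57.  31.]
```

View pics/side8.png

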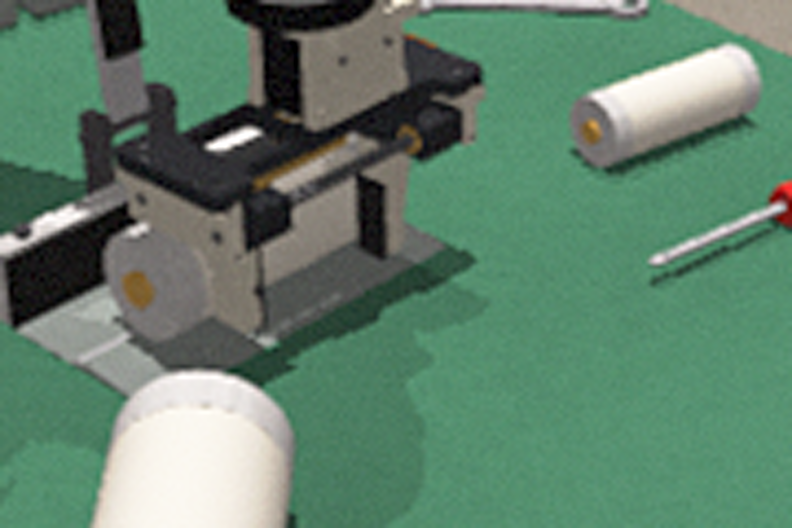

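Request:
apply_moves:
  targets:
    - [[-0.05, 0, 0], [0, 0, 0], 87.6]
    - [[-0.05, 0, 0], [0, 0, 0], 87.6]

```text
time_s: 11.85
tcp_pos: [0.5216, 0.0199, 0.0039]
eef_rot: [180.0, -0.4, -82.9]
contact_force: [-0.6, -0.4, -0.1]
gripper_width: 0.0879
```

Request:
apply_moves:
  targets:
    - [[-0.05, 0, 0], [0, 0, 0], 87.6]
    - [[-0.05, 0, 0], [0, 0, 0], 87.6]

```text
time_s: 12.05
tcp_pos: [0.521, 0.0244, 0.0037]
eef_rot: [180.0, -0.3, -82.9]
contact_force: [0.4, -0.0, 0.7]
gripper_width: 0.0874
```

Run:
```python
from plant import r
from h import *
go(r,(.012,-.045,.004)); tips(r,"pics/side9.png")
```

```text
t 12.05 cradle pos mm [ 13.8 -59.2   3.7] rot [179.96  -0.34 -82.93] F [ 0.43 -0.04  0.71]
 shift units [-0.36  0.05 -0.01]  turn units [ 0.01 -0.04  0.  ]
tip z lowest [14. 16. 16.] [17. 17. 17.] n 498 TCP z 3.7
lamp pts y [-48.  40.]
```

View pics/side9.png

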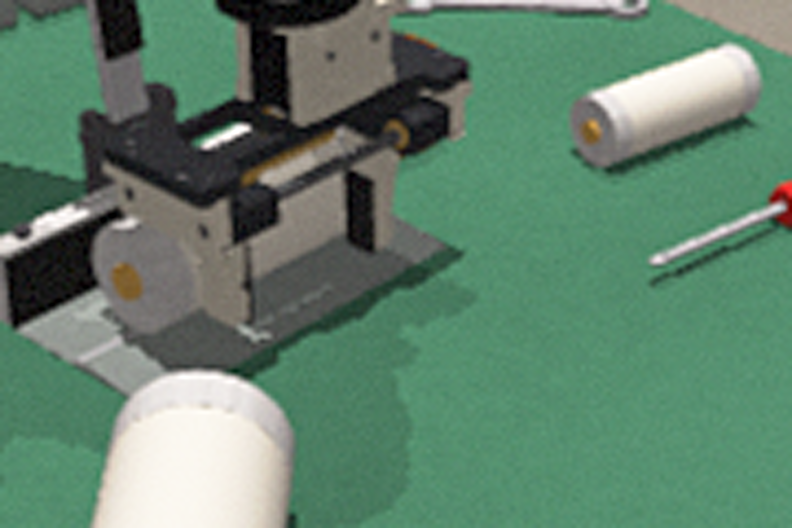

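Request:
apply_moves:
  targets:
    - [[-0.04, 0, 0], [0, 0, 0], 87.6]
    - [[-0.04, 0, 0], [0, 0, 0], 87.6]
    - [[-0.04, 0, 0], [0, 0, 0], 87.6]

```text
time_s: 12.4
tcp_pos: [0.5203, 0.0299, 0.0035]
eef_rot: [180.0, -0.3, -82.9]
contact_force: [0.2, -0.2, -0.1]
gripper_width: 0.0876
```

Request:
apply_moves:
  targets:
    - [[-0.04, 0, 0], [0, 0, 0], 87.6]
    - [[-0.04, 0, 0], [0, 0, 0], 87.6]
    - [[0, 0, 0], [0, 0, 0], 87.6]

```text
time_s: 12.7
tcp_pos: [0.5199, 0.0336, 0.0035]
eef_rot: [180.0, -0.3, -82.9]
contact_force: [-0.2, -0.5, -0.2]
gripper_width: 0.0879
```

Run:
```python
from plant import r
from h import *
go(r,(.012,-.045,.004)); tips(r,"pics/side10.png")
```

```text
t 12.7 cradle pos mm [ 13.8 -50.    3.5] rot [179.96  -0.33 -82.91] F [-0.19 -0.45 -0.15]
 shift units [-0.12  0.05 -0.01]  turn units [ 0.01 -0.04  0.  ]
tip z lowest [14. 14. 15.] [16. 17. 17.] n 502 TCP z 3.5
lamp pts y [-29.  48.]
```

View pics/side10.png

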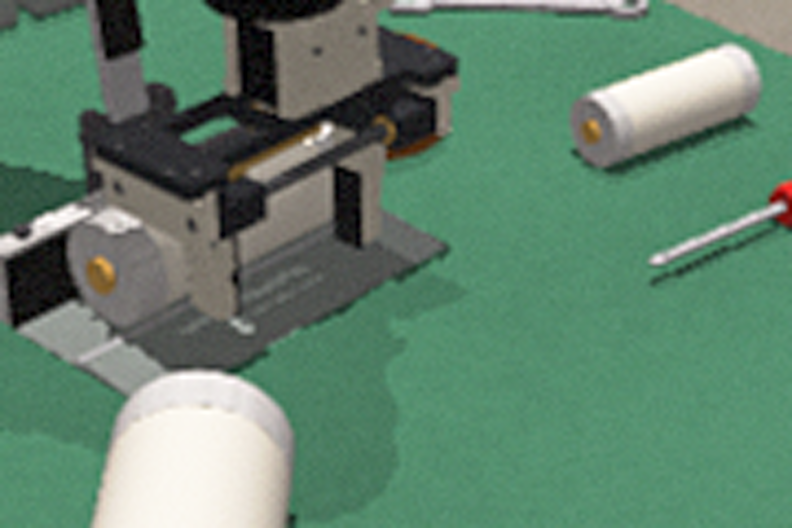

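The lamp has dropped into the seat: its cap at crop (100,265) is against the backrest and its rear edge is at y≈-29, so its centre is about 0. I'll retreat level, go up and close the fingers.

Request:
apply_moves:
  targets:
    - [[0.4, 0, 0], [0, 0, 0], 87.6]
    - [[0.6, 0, 0], [0, 0, 0], 87.6]
    - [[0.6, 0, -0.2], [0, 0, 0], 87.6]
    - [[0, 0, -0.9], [0, 0, 0], 87.6]
    - [[0, 0, -0.9], [0, 0, 0], 87.6]

```text
time_s: 13.25
tcp_pos: [0.5245, -0.0325, 0.081]
eef_rot: [179.3, -0.4, -82.9]
contact_force: [0.8, 0.4, 0.4]
gripper_width: 0.0877
```

Request:
apply_moves:
  targets:
    - [[0, 0, -0.9], [0, 0, 0], 20]
    - [[0, 0.1, -0.9], [0, 0, 0], 0]
    - [[0, 0.1, -0.9], [0, 0, 0], 0]
    - [[0, 0.1, -0.9], [0, 0, 0], 0]
    - [[0, 0, 0], [0, 0, 0], 0]

```text
time_s: 13.75
tcp_pos: [0.5147, -0.034, 0.2359]
eef_rot: [179.7, -0.4, -83.0]
contact_force: [-0.3, 0.3, -0.9]
gripper_width: 0.053
```

Run:
```python
from plant import r
from h import *
go(r,(0,.098,.215))
c=r.capture("side"); cv2.imwrite("pics/side11.png",c["img"])
Q=((pts(c)-O)@CR)*1000
t=w2c(r.get_state()["tcp_pos"])*1000
k=(abs(Q[...,0]-t[0])<40)&(abs(Q[...,1]-t[1])<30)&(Q[...,2]>100)&(Q[...,2]<t[2]+40); z=np.sort(Q[k][:,2]); print("tip z",z[:8].round(),"tcp",t.round())
m=(abs(Q[...,0])<110)&(Q[...,1]>-60)&(Q[...,1]<27)&(Q[...,2]>10)&(Q[...,2]<75); q=Q[m]
print("lamp",len(q),np.percentile(q,[0.5,99.5],axis=0).round(1))
c=r.capture("top"); cv2.imwrite("pics/top11.png",c["img"])
```

```text
t 13.75 cradle pos mm [   0.4 -116.5  235.9] rot [179.73  -0.4  -82.95] F [-0.34  0.26 -0.87]
 shift units [-5.37  0.01  0.48]  turn units [ 0.03 -0.05 -0.  ]
tip z [246. 246. 246. 246. 247. 248. 248. 248.] tcp [  -1. -116.  233.]
lamp 1578 [[-74.  -29.8  10.9]
 [ 91.1  24.4  61.5]]
```

View pics/side11.png

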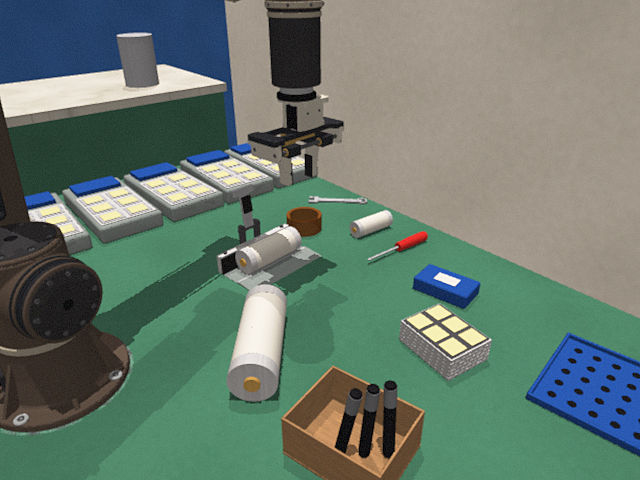

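The lamp lies in the seat at (268,250): x from -74 to +91 mm within ±110, top at 61 mm. Next I'll go over the keeper to behind it, with the tips at about 245 mm, and close the fingers.

Request:
apply_moves:
  targets:
    - [[-0.9, 0, 0], [0, 0, 0], 0]
    - [[-0.9, 0, 0], [0, 0, 0], 0]
    - [[-0.9, 0, 0], [0, 0, 0], 0]
    - [[-0.9, 0, 0], [0, 0, 0], 0]
    - [[-0.9, 0, 0], [0, 0, 0], 0]

```text
time_s: 14.35
tcp_pos: [0.4873, 0.1454, 0.223]
eef_rot: [178.8, -0.6, -83.5]
contact_force: [0.9, 0.8, -0.2]
gripper_width: 0.0057
```

Request:
apply_moves:
  targets:
    - [[-0.7, 0, 0], [0, 0, 0], 0]
    - [[-0.2, 0, 0], [0, 0, 0], 0]
    - [[0, 0, 0], [0, 0, 0], 0]

```text
time_s: 14.65
tcp_pos: [0.4805, 0.185, 0.2176]
eef_rot: [178.4, -0.8, -83.2]
contact_force: [-0.3, -0.6, -0.6]
gripper_width: 0.0006
```

Run:
```python
from plant import r
from h import *
print(r.get_state()["gripper_width"])
go(r,(0,.100,.147))
c=r.capture("side"); cv2.imwrite("pics/side12.png",cv2.resize(c["img"][100:270,170:370],None,fx=3.7,fy=3.5,interpolation=cv2.INTER_CUBIC))
Q=((pts(c)-O)@CR)*1000
m=(abs(Q[...,0])<32)&(Q[...,1]>50)&(Q[...,1]<85)&(Q[...,2]>155)&(Q[...,2]<190); q=Q[m]; print("cross",len(q),q.min(0).round(),q.max(0).round(),np.median(q,0).round())
t=w2c(r.get_state()["tcp_pos"])*1000
k=(abs(Q[...,0]-t[0])<50)&(abs(Q[...,1]-t[1])<30)&(Q[...,2]>t[2]-20)&(Q[...,2]<t[2]+35); q=Q[k]; print("tips",q.min(0).round(),q.max(0).round())
```

```text
0.0005627611296939207
t 14.65 cradle pos mm [ -6.7 105.1 217.6] rot [178.36  -0.75 -83.25] F [-0.27 -0.65 -0.65]
 shift units [ 0.1  -0.22  1.76]  turn units [ 0.2  -0.09 -0.04]
cross 189 [-29.  62. 155.] [ 31.  80. 177.] [ -1.  71. 167.]
tips [-24.  89. 228.] [ 12. 119. 252.]
```

View pics/side12.png

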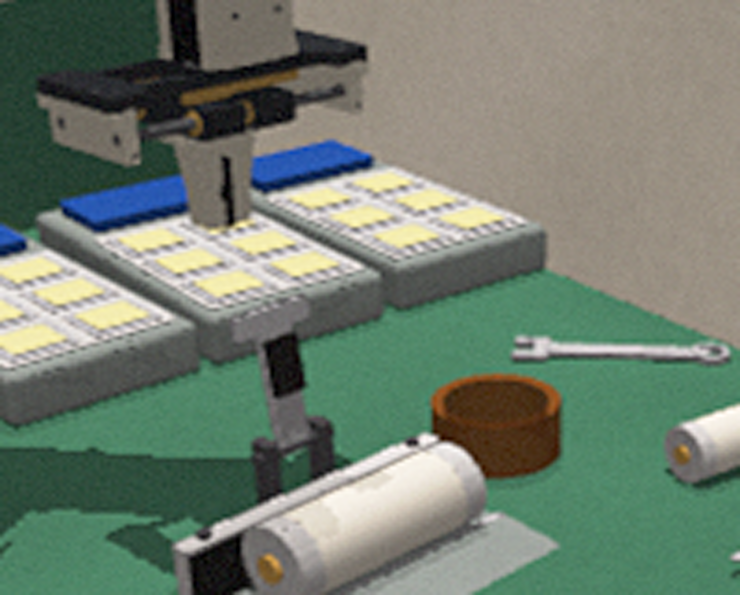

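Request:
apply_moves:
  targets:
    - [[0, -0.15, 0.4], [0.15, -0.05, 0], 0]
    - [[0, 0, 0.45], [0.05, 0, 0], 0]
    - [[0, 0, 0.45], [0, 0, 0], 0]
    - [[0, 0, 0.4], [0, 0, 0], 0]
    - [[0, 0, 0.05], [0, 0, 0], 0]

```text
time_s: 15.2
tcp_pos: [0.4862, 0.1781, 0.1438]
eef_rot: [179.9, -0.4, -83.6]
contact_force: [0.4, 0.5, 0.2]
gripper_width: 0.0005
```

Run:
```python
from plant import r
from h import *
go(r,(0,.083,.147))
```

```text
t 15.2 cradle pos mm [ -1.9  97.6 143.8] rot [179.9   -0.43 -83.57] F [0.36 0.48 0.17]
 shift units [ 0.36 -0.05 -0.08]  turn units [ 0.01 -0.05 -0.08]
```

Request:
apply_moves:
  targets:
    - [[0.15, 0, -0.08], [0, 0, 0], 0]
    - [[0.15, 0, 0], [0, 0, 0], 0]
    - [[0.15, 0, 0], [0, 0, 0], 0]
    - [[0.15, 0, 0], [0, 0, 0], 0]
    - [[0.15, 0, 0], [0, 0, 0], 0]

```text
time_s: 15.7
tcp_pos: [0.4908, 0.1452, 0.1496]
eef_rot: [-180.0, -0.3, -83.7]
contact_force: [-0.0, 1.4, -0.3]
gripper_width: 0.0006
```

Run:
```python
from plant import r
from h import *
go(r,(0,.060,.147))
```

```text
t 15.7 cradle pos mm [ -1.3  64.3 149.6] rot [-179.97   -0.35  -83.66] F [-0.02  1.41 -0.31]
 shift units [ 0.11 -0.03  0.07]  turn units [-0.   -0.04 -0.09]
```

Request:
apply_moves:
  targets:
    - [[0.17, 0, 0.04], [0, 0, 0], 0]
    - [[0.17, 0, 0.05], [0, 0, 0], 0]
    - [[0.17, 0, 0.06], [0, 0, 0], 0]
    - [[0.16, 0, 0.07], [0, 0, 0], 0]
    - [[0.15, 0, 0.08], [0, 0, 0], 0]

```text
time_s: 16.2
tcp_pos: [0.4955, 0.1098, 0.1382]
eef_rot: [-179.8, -0.3, -83.7]
contact_force: [-0.1, 2.3, 0.1]
gripper_width: 0.0005
```

Run:
```python
from plant import r
from h import *
go(r,(0,.0132,.126))
c=r.capture("side"); cv2.imwrite("pics/side13.png",cv2.resize(c["img"][130:270,190:350],None,fx=4.5,fy=4.2,interpolation=cv2.INTER_CUBIC))
```

```text
t 16.2 cradle pos mm [ -1.   28.7 138.2] rot [-179.82   -0.28  -83.65] F [-0.15  2.35  0.09]
 shift units [ 0.38 -0.03  0.31]  turn units [-0.02 -0.04 -0.09]
```

View pics/side13.png

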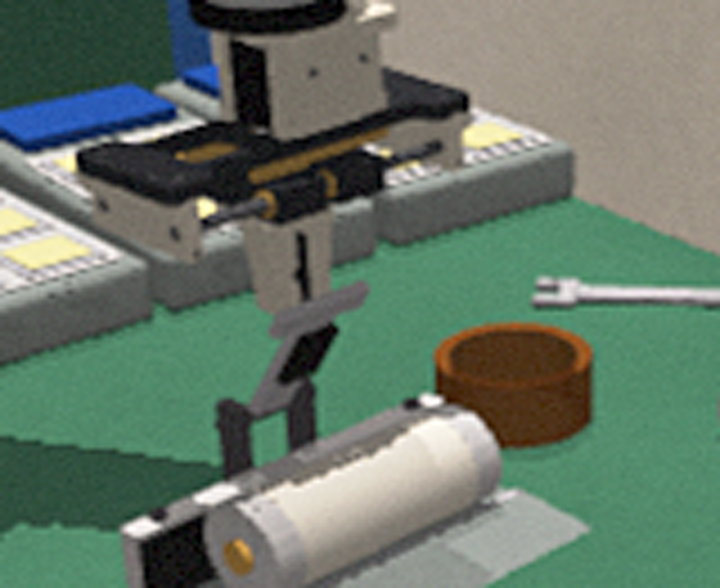

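The keeper at crop (315,330) is swinging forward to about 55°, with the finger behind it. I'll carry on along the arc.

Request:
apply_moves:
  targets:
    - [[0.13, 0, 0.08], [0, 0, 0], 0]
    - [[0.13, 0, 0.11], [0, 0, 0], 0]
    - [[0.12, 0, 0.12], [0, 0, 0], 0]
    - [[0.12, 0, 0.14], [0, 0, 0], 0]
    - [[0.12, 0, 0.14], [0, 0, 0], 0]

```text
time_s: 16.75
tcp_pos: [0.4987, 0.0822, 0.1127]
eef_rot: [-179.8, -0.3, -83.6]
contact_force: [-1.2, 2.0, 0.4]
gripper_width: 0.0008
```

Run:
```python
from plant import r
from h import *
go(r,(0,-.0106,.089))
```

```text
t 16.75 cradle pos mm [ -1.2   0.9 112.7] rot [-179.84   -0.34  -83.63] F [-1.17  1.98  0.41]
 shift units [ 0.28 -0.03  0.59]  turn units [-0.02 -0.04 -0.09]
```

Request:
apply_moves:
  targets:
    - [[0.08, 0, 0.13], [0, 0, 0], 0]
    - [[0.07, 0, 0.14], [0, 0, 0], 0]
    - [[0.05, 0, 0.15], [0, 0, 0], 0]
    - [[0.04, 0, 0.15], [0, 0, 0], 0]
    - [[0.03, 0, 0.12], [0, 0, 0], 0]

```text
time_s: 17.25
tcp_pos: [0.5001, 0.0696, 0.0823]
eef_rot: [-179.9, -0.4, -83.7]
contact_force: [0.7, -0.4, 1.7]
gripper_width: 0.0006
```

Run:
```python
from plant import r
from h import *
go(r,(0,-.0145,.067))
c=r.capture("side"); cv2.imwrite("pics/side14.png",cv2.resize(c["img"][150:290,190:350],None,fx=4.5,fy=4.2,interpolation=cv2.INTER_CUBIC))
```

```text
t 17.25 cradle pos mm [ -1.4 -11.8  82.3] rot [-179.87   -0.38  -83.65] F [ 0.75 -0.41  1.71]
 shift units [ 0.07 -0.03  0.38]  turn units [-0.02 -0.05 -0.09]
```

View pics/side14.png

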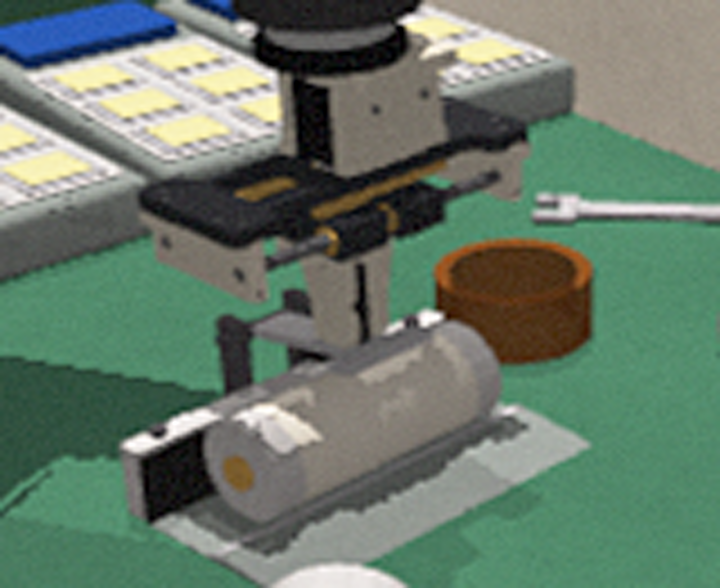

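Request:
apply_moves:
  targets:
    - [[0.03, 0, 0.12], [0, 0, 0], 0]
    - [[0.02, 0, 0.1], [0, 0, 0], 0]
    - [[0, 0, 0.08], [0, 0, 0], 0]

```text
time_s: 17.6
tcp_pos: [0.4999, 0.0675, 0.0687]
eef_rot: [-179.9, -0.4, -83.7]
contact_force: [0.5, -0.2, 0.2]
gripper_width: 0.0004
```

Request:
apply_moves:
  targets:
    - [[0, 0, 0.06], [0, 0, 0], 0]
    - [[0, 0, 0.06], [0, 0, 0], 0]

```text
time_s: 17.8
tcp_pos: [0.5003, 0.0674, 0.0666]
eef_rot: [-179.9, -0.4, -83.6]
contact_force: [-17.9, 3.1, 44.5]
gripper_width: 0.0001
```

```bash
cat > k.py <<'E'
from plant import r
from h import *
import sys
go(r,(0,-.0145,.067))
c=r.capture("side"); Q=((pts(c)-O)@CR)*1000
cv2.imwrite(sys.argv[1],cv2.resize(c["img"][170:290,200:340],None,fx=5,fy=4.8,interpolation=cv2.INTER_CUBIC))
m=(abs(Q[...,0])<33)&(Q[...,1]>-55)&(Q[...,1]<-20)&(Q[...,2]>64)&(Q[...,2]<110); q=Q[m]
if len(q): print("cross",len(q),q.min(0).round(),q.max(0).round(),np.median(q,0).round(1))
E
python3 k.py pics/side15.png
```

```text
t 17.8 cradle pos mm [ -1.4 -14.1  66.6] rot [-179.9    -0.45  -83.55] F [-17.91   3.12  44.51]
 shift units [ 0.01 -0.04 -0.01]  turn units [-0.01 -0.06 -0.08]
cross 298 [-29. -43.  68.] [ 32. -21. 110.] [ -1.8 -26.8  78.5]
```

View pics/side15.png

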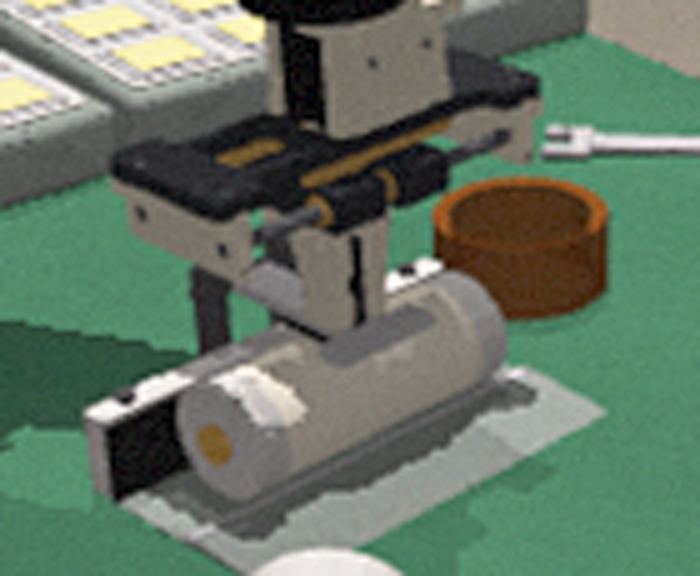

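The force jumped at a tip height of 77.6 mm, which is the closed keeper's top at 78 mm, so it is on its stop. I'll lift off straight up now.

Request:
apply_moves:
  targets:
    - [[0, 0, -0.2], [0, 0, 0], 0]
    - [[0, 0, -0.5], [0, 0, 0], 0]
    - [[0, 0, -0.8], [0, 0, 0], 0]
    - [[0, 0, -0.9], [0, 0, 0], 0]
    - [[0, 0, -0.9], [0, 0, 0], 0]

```text
time_s: 18.35
tcp_pos: [0.496, 0.0672, 0.1988]
eef_rot: [179.5, -0.6, -83.6]
contact_force: [0.7, 0.8, -1.3]
gripper_width: 0.0003
```

Request:
apply_moves:
  targets:
    - [[0.9, 0, -0.5], [0, 0, 0], 0]
    - [[0.9, 0, 0], [0, 0, 0], 0]
    - [[0.9, 0, 0], [0, 0, 0], 0]
    - [[0.5, 0, 0], [0, 0, 0], 0]
    - [[0, 0, 0], [0, 0, 0], 0]

```text
time_s: 18.85
tcp_pos: [0.5138, -0.0619, 0.2277]
eef_rot: [-179.8, -0.5, -83.3]
contact_force: [-0.1, 0.3, 0.1]
gripper_width: 0.0005
```

```bash
python3 k.py pics/side16.png
python3 - <<'E'
from plant import r
from h import *
c=r.capture("side"); Q=((pts(c)-O)@CR)*1000
m=(abs(Q[...,0])<28)&(Q[...,1]>-46)&(Q[...,1]<-26)&(Q[...,2]>70)&(Q[...,2]<90); print("cross top",np.median(Q[m],0).round(1))
m=(abs(Q[...,0])<12)&(Q[...,1]>5)&(Q[...,1]<50)&(Q[...,2]>68)&(Q[...,2]<95); print("bar top",np.median(Q[m],0).round(1))
m=(abs(Q[...,0])<110)&(Q[...,1]>-60)&(Q[...,1]<27)&(Q[...,2]>10)&(Q[...,2]<63); print("lamp",np.percentile(Q[m],[.5,99.5],axis=0).round(1))
c=r.capture("top"); cv2.imwrite("pics/top16.png",c["img"])
E
```

```text
t 18.85 cradle pos mm [  -3.9 -144.1  227.7] rot [-179.8    -0.48  -83.29] F [-0.08  0.25  0.05]
 shift units [-3.27 -0.06  3.99]  turn units [-0.03 -0.06 -0.04]
cross 150 [-28. -43.  70.] [ 31. -20.  80.] [ -3.2 -35.8  77.1]
cross top [ -1.6 -37.6  77. ]
bar top [-2.8 28.4 77.4]
lamp [[-73.7 -29.7  10.9]
 [ 91.4  25.7  61.2]]
```

View pics/side16.png

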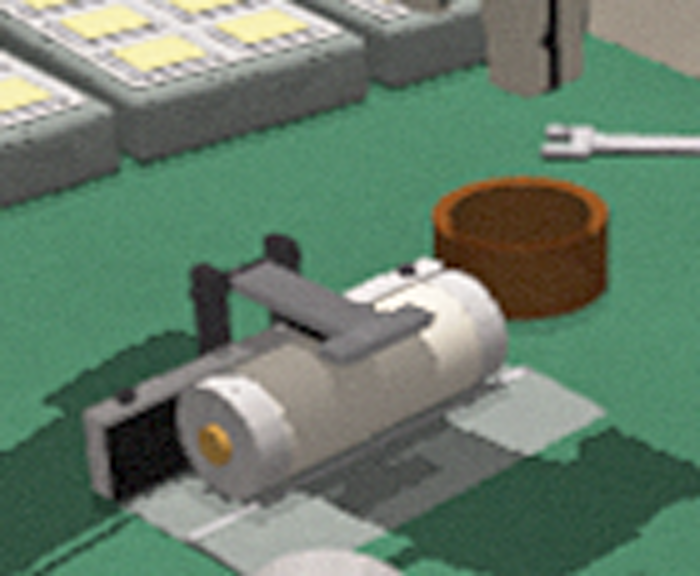

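View pics/top16.png

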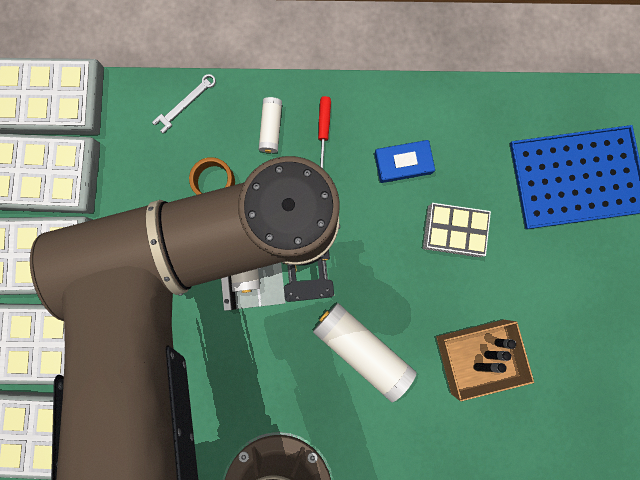

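The keeper is level over the seated lamp, with its cross piece at crop (380,330). The cross piece top is at 77.0 mm and the bar top at 77.4 mm. The lamp lies between sill and backrest, the bystanders are at their starting pixels, and the robot is clear. Handing in.

Run:
```python
from plant import r
print(r.close_job())
```

```text
the job is handed in; nothing more can be done
None
```

The lamp is in the cradle seat with the keeper bar fully down over it, and I handed the job in after about 19 s. One early push may have gone past the 15 N limit on the lamp.

- **How it was done:** I rolled the middle-sized lamp with two open fingers at or below mid-height, at about 35–40 mm/s and slower over the sill. I then swung the keeper along its arc with closed fingers until it met its stop, and backed away.
- **Lamp at the end:** it lies between sill and backrest. Its ends are at x ≈ -74 and +91 mm, so both are inside the ±110 mm cradle. Its top is at about 61 mm.
- **Keeper at the end:** it is level on its stop. The cross piece top measures 77.0 mm and the bar top 77.4 mm, against a nominal 78 mm.
- **Surroundings:** in the pictures the other things on the bench are where they started, and the robot touches nothing.

**What went wrong or disagreed:**
- **Fingertip height:** the cameras showed the fingertips about 28 mm higher than the TCP reading and `r.nose_length` imply. My first push therefore met the lamp's upper flank. The force read about 16 N in total (13 N of it vertical) before I backed off, which is slightly above the 15 N limit. After I lowered the fingers, the readings between moves stayed at or below about 6 N.
- **Keeper stop:** the last downward step pressed the fingertips on the closed keeper with about 48 N. The force went into the keeper on its stop; the lamp did not move and I lifted off at once.

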